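Seat a test tile in the drilling jig and lock the toggle clamp

ROBOT

A 6-joint arm with a two-finger parallel gripper is mounted at the origin on the work surface; the furniture and walls round the work are solid. World frame = base frame: x ahead of the robot, y to its left, z up, the work surface at z = 0. Lengths are in m, angles in degrees, forces in N, time in s.
With the tool pointing down it reaches from about 0.3 to 0.75 m from the base axis. Payload 8.5 kg.
Tool frame: the origin (TCP) lies on the mounting face of the last link; the fingertips stand 173 mm ahead of it and the grasp point (between the pads) lies 155 mm ahead of it (env.tips_ahead is the distance from the TCP to the fingertips, in m); x points along the fingers, z is the direction in which the jaws open and shut, and the axes are right-handed (so a half turn about x gives the same grasp; the last joint's range is limited). The gripper opens to 85 mm and grips with 20 to 120 N. Pads are 22 mm wide; open, the fingers measure 114 mm over their backs; the gripper's body (76 mm by 85 mm) begins 54 mm behind the grasp point. The pads swing forward as they close: fully open they stand 13 mm farther back than shut.
Start: joints at [61.748, 21.807, 74.336, -0, 83.858, -12.336], TCP at [0.151, 0.529, 0.405] pointing down, gripper open.
Joint ranges: [-178.18, 178.18], [-50.72, 133.34], [12.68, 142.11], [-81.47, 261.47], [9.98, 163.14], [-165.26, 165.26]. Speed limits (degrees/s): [136.94, 136.94, 180, 180, 180, 180].

INTERFACE

Orientations are given as a 3x3 rotation matrix whose columns are the frame's x, y, z axes.
In Python, from rig import env, optics gives the robot as it stands.
- The arm moves only by the shell command python3 -m inch 'ROWS' [FORCE]. ROWS is JSON, a list of rows, each a list of 3 entries, a list of its own where there are three numbers: the closure, from -1 (fully open) to 1 (shut), then the shift along the tool's x, y, z in units of 30 mm (1.0 is 30 mm), then the turn about the tool's x in units of 5 degrees (1.0 is 5 degrees). In form: [[hand, [x, y, z], yaw], ...]. A call has exactly 8 rows; each row shifts and turns the commanded pose from where the row before left it, along the tool's axes as they then stand; what a row does not reach is not made up. A row lasts 1/12 s, in which the tool goes at most 41.7 mm and 7.16 degrees, less where a joint would pass 70% of its speed; a pose out of reach is approached as far as the arm can. A call is refused whole if a number of a shift passes 1 or a number of a turn 1, either way. A call with a gripper value outside its range is refused whole. The fingers move at their own pace and stop on an object; FORCE is the grip in N (left out, the last holds). Time passes only in rows, so rows that do not move let the fingers close, or fill a call up. It gives the time, the measured TCP pose, the force and the opening at its end, in the units of the state.
- env.observe(): the state, without advancing time (a new reading comes with each control period).
- optics.get_image(name): name is "scene" or "top"; returns the picture (480x640x3 uint8, red, green, blue); there is no depth.
- optics.camera_params(name): a dict with "fx", "fy", "cx", "cy" (pixels), "k1" (the pictures are not rectified: a ray, as slopes to the right and down, at radius r is drawn at 1 + k1 r^2 times it, then the intrinsics apply), "xyz" and "rotation" of the camera in the world. Camera axes: x right, y down, z forward; pixel columns grow to the right and rows downward; lengths in m; the calibration is good to about 2 mm. A picture is of the moment at which its call begins. camera_params takes no time and is no camera call.
- env.close_job(): hands the job in, once; it reports no verdict.
The state is a dict: "time_s": time; "q": joint angles; "qvel": joint speeds; "joint_efforts": joint torques, N m; "position": TCP position; "tool_rot": TCP orientation; "ft_force": force on the tool from outside, world axes, zero at the start; "wrist_torque": the same for the moment, N m; "grip_width": finger opening in m.
Only numpy, scipy, OpenCV 4.12 (cv2) and the standard library are available. Lean on these libraries where they do the work, as an engineer would, in place of code of your own. Each camera call takes 0.05 s, during which the arm holds its last target.

TASK

Get the glaze test tile ready for drilling its hanging hole: with the fingertips, gently push the tile along the channel of the drilling jig until it is fully home against the end stop under the drill bush. Then push the red handle of the toggle clamp over and down, past its dead point, until it snaps into lock and the rubber pad holds the tile there. Only push: the tile stays flat on the jig's board, nothing is picked up, and the other things on the worktop stay where they are.

Things in the scene. Friction and masses are not known exactly. Their poses are not given: they have to be found in the camera images.
- jig: Drilling jig, a plywood board 18 mm thick, fixed. Origin on the worktop under the centre of the tile's home place, z up, +x along the tile channel from its open mouth (robot's side) to the end stop, +y away from the clamp. Board: x -100 to 60, y -164 to 44 mm. Bare in front of the mouth (x below -30 mm); the toggle clamp stands on it at y -58 to -132 mm.
- seat (a point): Point on the board's top, 18 mm above the worktop, at the centre of the tile's home place; axes as the jig's. A tile that is home has its origin here within 1 mm. The channel is 46 mm wide between two aluminium rails, 10 mm high above the board, from x = -15 to 28 mm, with flared ends out to x = -25 mm.
- stop_face (a point): Middle of the end stop's face, at x = 28 mm of the jig, 3 mm above the board. On the stop a dark steel plate with a brass drill bush reaches back over the tile to x = 10 mm, its underside 9 mm or more above the board, clear of the tile.
- tile: Fired glaze test tile in the channel's mouth, 55 x 42 mm, 6 to 7 mm thick, half blue, half pale; loose, about 30 g. Origin at the centre of its underside, x along its 55 mm side, z up. It lies flat on the board, 55 mm side along the channel, far end between the rails, 15 to 35 mm short of home. Home, its front edge is at x = -27 mm of the jig, outside the rails, so it can be pushed all the way.
- clamp_handle (a joint): Angle of the clamp's handle against its arm, rad: 0 at the start (open, both upright), growing as it is pushed over and down, away from the tile; about 2.8 as the pad meets the tile, 3.1 at the dead point, 3.27 locked. About 1 N at the handle's end moves it (it stays where left) until the pad meets the tile, then up to about 8 N; let go there it springs back; past the dead point it snaps home.
- grip_end (a point): Centre of the round end of the clamp's red grip, 17 mm thick. It moves in the upright plane x = 0 of the jig. Open: y -75, z 178 mm above the worktop, nearly upright. Then (y, z): (-108, 185), (-140, 183), (-172, 170), (-191, 151), (-204, 115), dead point about (-210, 90), locked (-212, 63) mm, the grip then nearly level, its top about 74 mm above the worktop at y = -185 mm.
- grip_root (a point): Centre of the inner end of the same red grip, 78 mm from grip_end. While open, the clamp's steel arm stands upright on the tile's side of the handle, up to 135 mm above the worktop (its spindle points to the tile, out to y = -45 mm), so from that side only the grip above it can be pushed. The arm swings down over the tile as the handle goes down.
- clamp_pad: The rubber pad and steel spindle at the end of the clamp's arm, pad 15 mm across. Origin at the centre of the pad's face. Locked, it presses on the middle of the home tile with some 15 to 20 N.
- spare_tile_a: Spare test tile, half ochre glaze, 55 x 42 x 7 mm, loose on the worktop, not to be moved. Origin at the centre of its underside.
- spare_tile_b: Spare test tile, half dark red glaze, 55 x 42 x 7 mm, loose on the worktop, not to be moved. Origin at the centre of its underside.
- glazed_bowl: Small teal glazed bowl, 68 mm across, 47 mm high, loose, not to be moved. Origin at the centre of its underside.
- ring_cutter: Tin ring cutter, 66 mm across, 30 mm high, loose, not to be moved. Origin at the centre of its underside.
Things that resemble listed ones, but are neither listed nor needed, are in the scene too. Of the things that look like the tile, the middle-sized one is meant.

How it is judged:
By the outcome, as a careful person would: the job done as asked, in the order asked, and still so for the second after the job is handed in, with the robot touching nothing.
It also fails if it takes over 48 s, if anything falls off the work surface, if the arm or the gripper's body presses on something with over 40 N, if the wrist force passes 120 N, or if a joint passes its speed limit or range.

## Working session

There is one attempt and no reset: what is moved stays moved. The work goes in short steps, Python scripts to look and compute and a shell command to move; the robot and the scene stay as the last step left them, time stands still between calls to the robot, and variables do not carry over. Pictures are saved under pics/ and viewed, and the job is handed in when it is done.

```bash
ls; mkdir -p pics; python3 - <<'E'
from rig import env, optics
import cv2
for n in("scene","top"):
    im=optics.get_image(n); cv2.imwrite(f"pics/{n}0.png",im[:,:,::-1]); print(n,optics.camera_params(n))
s=env.observe(); print(s, env.tips_ahead)
E
```

```text
pics
scene {'fx': 514.8206199839339, 'fy': 514.8206199839339, 'cx': 322.21917229866926, 'cy': 242.739464622798, 'k1': -0.10523626736637756, 'xyz': array([ 0.00795946, -1.05331214,  0.60624847]), 'rotation': array([[ 0.86731511, -0.22838184,  0.44227393],
       [-0.49741116, -0.36442869,  0.78725718],
       [-0.01861794, -0.90279204, -0.42967419]])}
top {'fx': 623.6866947783121, 'fy': 623.6866947783121, 'cx': 316.9088139239146, 'cy': 239.5921645496082, 'k1': -0.04320417800441237, 'xyz': array([ 0.36799668, -0.22404136,  1.26767255]), 'rotation': array([[-0.02856028, -0.99380005,  0.10745123],
       [-0.99959027,  0.02859894, -0.00118151],
       [-0.0018988 , -0.10744094, -0.99420966]])}
{'time_s': 0.1, 'q': array([ 6.17464344e+01,  2.18392611e+01,  7.43796531e+01, -1.23536369e-03,
        8.38589897e+01, -1.23378133e+01]), 'qvel': array([ 0.0260275 , -0.0950137 , -0.15855839,  0.11171234, -0.03949628,
       -0.01478124]), 'joint_efforts': array([ 3.56380711e-03, -4.49224627e+01, -2.31658334e+01, -2.20660640e-04,
        3.61133709e-03, -2.66526206e-05]), 'position': array([0.15082882, 0.52887825, 0.40415785]), 'tool_rot': array([[-6.24753750e-04, -9.61666506e-01,  2.74220971e-01],
       [-1.20783617e-03,  2.74221550e-01,  9.61665785e-01],
       [-9.99999075e-01,  2.69590297e-04, -1.33285654e-03]]), 'ft_force': array([-1.10325589,  0.62087766, -0.42949309]), 'wrist_torque': array([-0.01723601, -0.00754557, -0.01198703]), 'grip_width': 0.08562104557714206} 0.1734
```

View pics/scene0.png

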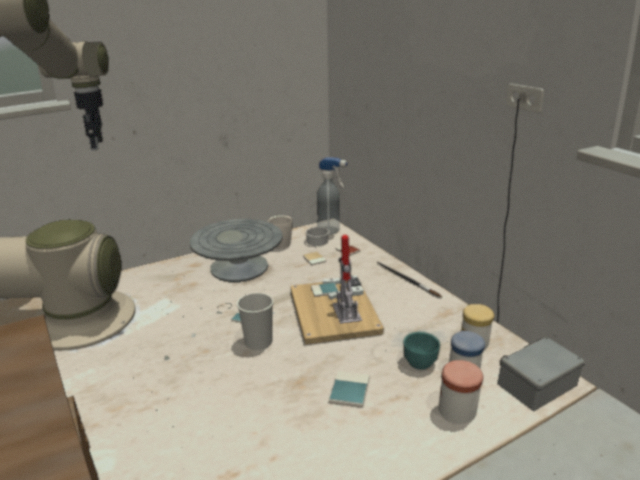

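View pics/top0.png

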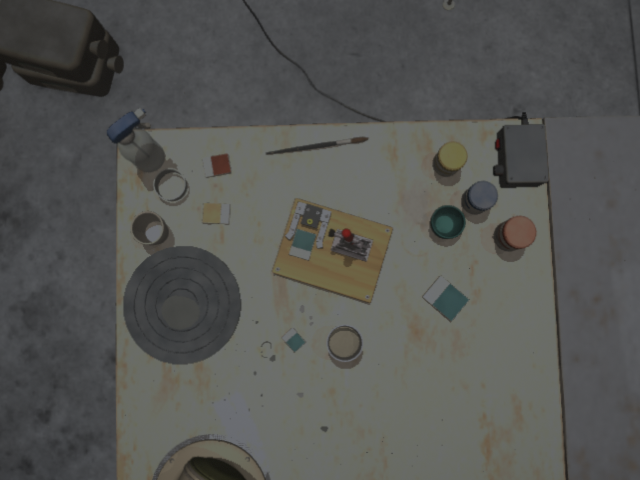

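The scene view shows the jig board around (335,310) with the upright red handle at (346,258). The top view shows the board's corners near (295,198), (393,225), (370,302) and (273,270), the tile at (302,243), and the red grip end at (347,233). I'll measure these next.

```bash
cat > h.py <<'E'
import numpy as np, cv2
from rig import env, optics
def K(p): return np.array([[p['fx'],0,p['cx']],[0,p['fy'],p['cy']],[0,0,1]]), np.array([p['k1'],0,0,0,0.])
def ray(n,uv):
    p=optics.camera_params(n); k,d=K(p)
    m=cv2.undistortPoints(np.array(uv,float).reshape(-1,1,2),k,d).reshape(-1,2)
    v=np.c_[m,np.ones(len(m))]@p['rotation'].T
    return p['xyz'],v
def onz(n,uv,z):
    o,v=ray(n,uv); return o+v*((z-o[2])/v[:,2])[:,None]
def proj(n,X):
    p=optics.camera_params(n); k,d=K(p); R=p['rotation'].T
    r,_=cv2.Rodrigues(R); return cv2.projectPoints(np.array(X,float).reshape(-1,1,3),r,-R@p['xyz'],k,d)[0].reshape(-1,2)
E
python3 - <<'E'
from h import *
im=cv2.imread('pics/top0.png')
c=im[185:315,260:405]; cv2.imwrite('pics/top0z.png',cv2.resize(np.clip(c*1.6,0,255).astype('uint8'),(725,650)[:2] if 0 else (660,592),interpolation=cv2.INTER_CUBIC))
hsv=cv2.cvtColor(im,cv2.COLOR_BGR2HSV)
m=cv2.inRange(hsv,(12,90,90),(28,255,255)); m[:185]=0;m[315:]=0;m[:,:260]=0;m[:,405:]=0
m=cv2.morphologyEx(m,cv2.MORPH_OPEN,np.ones((3,3)))
cs,_=cv2.findContours(m,0,2); 
pts=np.vstack([c for c in cs if cv2.contourArea(c)>50])
r=cv2.minAreaRect(pts); b=cv2.boxPoints(r); print(r,b)
P=onz('top',b,0.018); print(P); 
for i in range(4): print(np.linalg.norm(P[i]-P[i-1]))
E
```

```text
((332.5919494628906, 249.79217529296875), (101.983154296875, 77.6417007446289), 17.52556800842285) [[272.27707 271.4559 ]
 [295.65744 197.41812]
 [392.90683 228.12845]
 [369.52646 302.16623]]
[[ 0.44139211 -0.13423099  0.018     ]
 [ 0.59041096 -0.18484667  0.018     ]
 [ 0.52192576 -0.37966166  0.018     ]
 [ 0.37453431 -0.32686367  0.018     ]]
0.20390515916252883
0.15738031309717665
0.20650206728795792
0.15656265599167465
```

View pics/top0z.png

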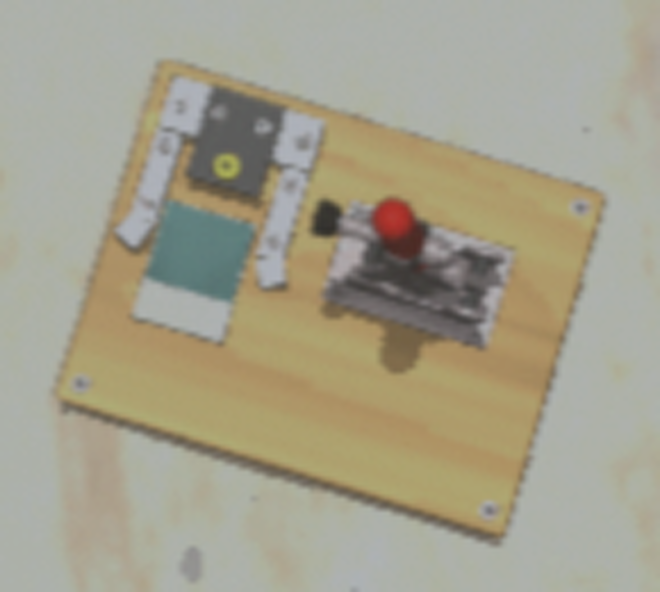

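```bash
cat >> h.py <<'E'
def z2p(uv,x0=260,y0=185,s=660/145): uv=np.array(uv,float).reshape(-1,2); return (uv+.5)/s-.5+[x0,y0]
E
python3 - <<'E'
from h import *
C=onz('top',z2p([(163,60),(606,190),(500,537),(58,396)]),.018)
J=np.array([(60,44),(60,-164),(-100,-164),(-100,44)])/1e3
print(C)
A=J-J.mean(0);B=C[:,:2]-C[:,:2].mean(0)
H=A.T@B;U,S,V=np.linalg.svd(H);R=V.T@np.diag([1,np.linalg.det(V.T@U.T)])@U.T
t=C[:,:2].mean(0)-R@J.mean(0)
print(R,t,np.degrees(np.arctan2(R[1,0],R[0,0])),(J@R.T+t-C[:,:2])*1e3)
np.savez('jig.npz',R=R,t=t)
def tojig(P): return ((P[:,:2]-t)@R)*1e3
print('tile',tojig(onz('top',z2p([(172,203),(253,222),(222,342),(133,318)]),.0245)))
print('rails',tojig(onz('top',z2p([(183,137),(145,235),(268,197),(262,285)]),.028)))
print('bush, plate front',tojig(onz('top',z2p([(227,166),(190,182),(262,201)]),.03)))
print('red end',tojig(onz('top',z2p([(395,220)]),.185)), 'pad',tojig(onz('top',z2p([(326,218)]),.12)))
E
```

```text
[[ 0.5896563  -0.18434655  0.018     ]
 [ 0.52554978 -0.3794883   0.018     ]
 [ 0.3737027  -0.32669693  0.018     ]
 [ 0.44107904 -0.13437527  0.018     ]]
[[ 0.94666963  0.32220584]
 [-0.32220584  0.94666963]] [ 0.5207627 -0.2058707] -18.79637742498155 [[ 2.08363888  0.79696174]
 [-0.82866462 -0.9685745 ]
 [-0.448726   -2.20700545]
 [-0.80624826  2.37861821]]
tile [[ -2.60500457  19.10859199]
 [ -0.13294433 -17.54249641]
 [-54.81847653 -20.20262812]
 [-56.25899081  20.30124399]]
rails [[ 26.4488966   22.98309322]
 [-20.01507512  25.98255552]
 [ 12.00814169 -20.71661724]
 [-25.94384427 -29.66992405]]
bush, plate front [[ 19.58294785   0.49823851]
 [  8.0069062   13.94171757]
 [  9.29520681 -18.79356943]]
red end [[ -1.21303525 -75.73515029]] pad [[ -0.45353416 -49.21224909]]
```

```bash
cat >> h.py <<'E'
try: _j=np.load('jig.npz'); JR,Jt=_j['R'],_j['t']
except Exception: pass
def go(x,y,ztip,tips=.1734):
    "shift in units needed to put tool centre at jig x,y (mm), tips at ztip mm"
    s=env.observe(); T=s['tool_rot']; w=Jt+JR@(np.array([x,y])/1e3)
    d=np.array([w[0],w[1],ztip/1e3+tips])-s['position']
    yaw=np.degrees(np.arctan2(T[1,2],T[0,2])-np.arctan2(JR[1,1],JR[0,1]))
    here=((s['position'][:2]-Jt)@JR)*1e3
    print('t %.2f'%s['time_s'],'jig here',here.round(1),'tipz',round((s['position'][2]-tips)*1e3,1),'F jig',np.r_[s['ft_force'][:2]@JR,s['ft_force'][2]].round(2),'w',round(s['grip_width']*1e3,1))
    print('units',(T.T@d/.03).round(3),'yaw units',round(yaw/5,3))
E
python3 -c "
from h import *
go(-95,28,150)"
```

```text
t 0.10 jig here [-586.9  576.4] tipz 230.8 F jig [-1.24  0.23 -0.43] w 85.6
units [  2.713 -15.46  -19.076] yaw units 0.576
```

```bash
python3 -m inch '[[0,[0,-0.2,-0.3],0.576],[0,[0,-0.5,-0.6],0],[0,[0,-0.5,-0.65],0],[0,[0,-0.5,-0.65],0],[0,[0,-0.5,-0.65],0],[0,[0,-0.5,-0.65],0],[0,[0,-0.5,-0.65],0],[0,[0,-0.5,-0.65],0]]' 30
python3 -c "
from h import *
go(-95,28,150)"
```

```text
time_s: 0.77
position: [0.2101, 0.3558, 0.4045]
tool_rot: [[-0.0, -0.947, 0.322], [-0.0, 0.322, 0.947], [-1.0, 0.0, -0.001]]
ft_force: [0.8, -0.5, 0.1]
grip_width: 0.0425
t 0.77 jig here [-475.1  431.6] tipz 231.1 F jig [ 0.91 -0.24  0.15] w 42.5
units [  2.707 -12.666 -13.456] yaw units 0.003
```

```bash
python3 -m inch '[[0,[0,-0.65,-0.7],0],[0,[0,-0.65,-0.7],0],[0,[0,-0.65,-0.7],0],[0,[0,-0.65,-0.7],0],[0,[0,-0.65,-0.7],0],[0,[0,-0.65,-0.7],0],[0,[0,-0.65,-0.7],0],[0,[0,-0.65,-0.7],0]]'
python3 -m inch '[[0,[0,-0.65,-0.7],0],[0,[0,-0.65,-0.7],0],[0,[0,-0.65,-0.7],0],[0,[0,-0.65,-0.7],0],[0,[0,-0.65,-0.7],0],[0,[0,-0.65,-0.7],0],[0,[0,-0.65,-0.7],0],[0,[0,-0.65,-0.7],0]]'
python3 -c "
from h import *
go(-95,28,60)"
```

```text
time_s: 1.43
position: [0.3037, 0.1463, 0.4046]
tool_rot: [[-0.0, -0.947, 0.322], [-0.0, 0.322, 0.947], [-1.0, 0.0, -0.0]]
ft_force: [0.3, 0.2, 0.6]
grip_width: 0.0428
time_s: 2.1
position: [0.3974, -0.0631, 0.4046]
tool_rot: [[-0.0, -0.947, 0.323], [0.0, 0.323, 0.947], [-1.0, 0.0, 0.0]]
ft_force: [-0.9, 1.0, 0.5]
grip_width: 0.0429
t 2.10 jig here [-162.8   95.4] tipz 231.2 F jig [-1.15  0.61  0.52] w 42.9
units [ 5.704 -2.264 -2.246] yaw units -0.005
```

```bash
python3 -m inch '[[0,[0,-0.5,-0.5],0],[0,[0,-0.5,-0.5],0],[0,[0.3,-0.4,-0.4],0],[0,[0.7,0,0],0],[0,[0.7,0,0],0],[0,[0.7,0,0],0],[0,[0.5,0,0],0],[0,[0,0,0],0]]'
python3 - <<'E'
from h import *
go(-95,28,60)
im=optics.get_image('top'); cv2.imwrite('pics/top1z.png',cv2.resize(np.clip(im[185:315,260:405,::-1]*1.6,0,255).astype('uint8'),(660,592),interpolation=cv2.INTER_CUBIC))
im=optics.get_image('scene'); cv2.imwrite('pics/sc1z.png',cv2.resize(im[170:360,230:450,::-1],(660,570),interpolation=cv2.INTER_CUBIC))
E
```

```text
time_s: 2.77
position: [0.4229, -0.1147, 0.3152]
tool_rot: [[-0.005, -0.947, 0.322], [0.003, 0.322, 0.947], [-1.0, 0.006, 0.001]]
ft_force: [-0.1, 1.1, 0.1]
grip_width: 0.0427
t 2.77 jig here [-122.    54.7] tipz 141.8 F jig [-0.44  1.06  0.1 ] w 42.7
units [ 2.721 -0.917 -0.894] yaw units -0.002
```

View pics/top1z.png

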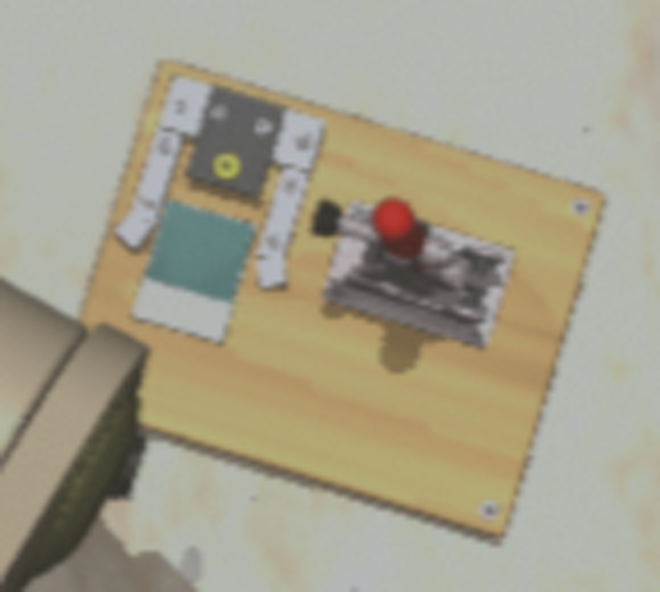

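View pics/sc1z.png

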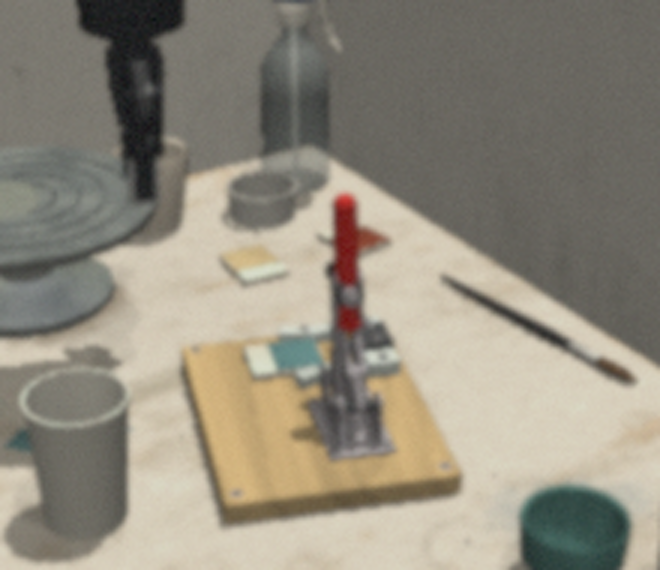

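Top view: the path to the board is clear, and the tile's pale front edge at (133–222, 318–342) hasn't moved. Scene view: the red grip at (345,200–330) is upright, and the gripper hovers at the upper left. I'll move in and go down.

```bash
python3 -m inch '[[0,[0.3,-0.3,-0.3],0],[0,[0.4,-0.3,-0.3],0],[0,[0.5,-0.3,-0.3],0],[0,[0.6,0,0],0],[0,[0.6,0,0],0],[0,[0.6,0,0],0],[0,[0.5,0,0],0],[0,[0,0,0],0]]'
python3 - <<'E'
from h import *
go(-95,28,20)
im=optics.get_image('scene'); cv2.imwrite('pics/sc2z.png',cv2.resize(im[250:350,270:400,::-1],(780,600),interpolation=cv2.INTER_CUBIC))
E
```

```text
time_s: 3.53
position: [0.4402, -0.1492, 0.2117]
tool_rot: [[-0.002, -0.947, 0.322], [0.001, 0.322, 0.947], [-1.0, 0.002, 0.001]]
ft_force: [0.1, -0.4, -0.9]
grip_width: 0.043
t 3.53 jig here [-94.5  27.7] tipz 38.3 F jig [ 0.23 -0.34 -0.87] w 43.0
units [0.611 0.016 0.011] yaw units -0.0
```

View pics/sc2z.png

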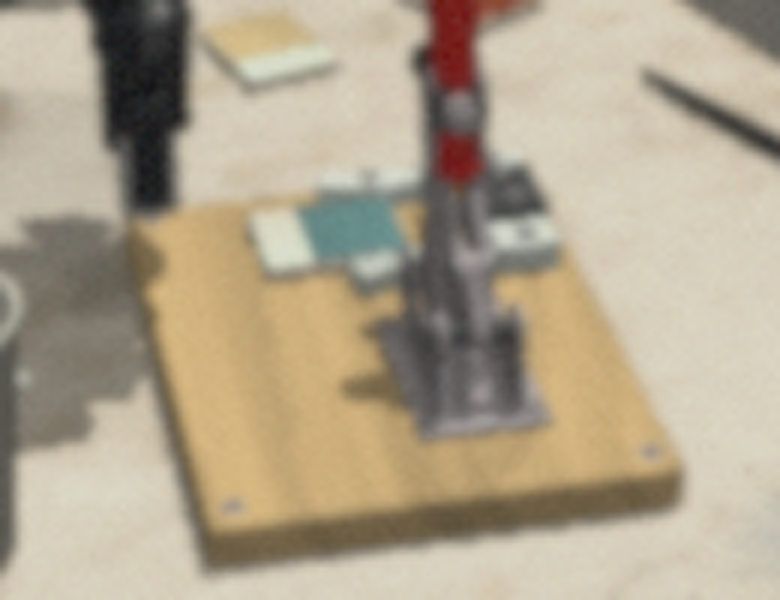

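```bash
python3 - <<'E'
from h import *
for z in (20,30,40,50):
    for y in (-0.5,6.5):
        X=[np.r_[Jt+JR@np.array([x/1e3,y/1e3]),z/1e3] for x in(-105,-95,-84)]
        print(z,y,((proj('scene',X)-[270,250])*6).round(0).tolist())
E
```

```text
20 -0.5 [[125.0, 268.0], [152.0, 265.0], [182.0, 261.0]]
20 6.5 [[123.0, 258.0], [149.0, 255.0], [179.0, 252.0]]
30 -0.5 [[124.0, 244.0], [151.0, 241.0], [181.0, 238.0]]
30 6.5 [[121.0, 235.0], [148.0, 232.0], [178.0, 228.0]]
40 -0.5 [[123.0, 221.0], [150.0, 217.0], [180.0, 214.0]]
40 6.5 [[120.0, 211.0], [147.0, 208.0], [177.0, 205.0]]
50 -0.5 [[121.0, 197.0], [149.0, 194.0], [179.0, 190.0]]
50 6.5 [[119.0, 187.0], [146.0, 184.0], [176.0, 181.0]]
```

```bash
python3 -m inch '[[0,[0.2,0,0],0],[0,[0.2,0,0],0],[0,[0.1,0,0],0],[0,[0.05,0,0],0],[0,[0.05,0,0],0],[0,[0,0,0],0],[0,[0,0,0],0],[0,[0,0,0],0]]'
python3 - <<'E'
from h import *
go(-95,28,20)
im=optics.get_image('scene'); cv2.imwrite('pics/sc3z.png',cv2.resize(im[250:350,270:400,::-1],(780,600),interpolation=cv2.INTER_CUBIC))
E
```

```text
time_s: 4.25
position: [0.4403, -0.1492, 0.1949]
tool_rot: [[0.0, -0.947, 0.322], [-0.0, 0.322, 0.947], [-1.0, -0.0, -0.0]]
ft_force: [0.9, -0.7, 0.4]
grip_width: 0.0429
t 4.25 jig here [-94.5  27.7] tipz 21.5 F jig [ 1.08 -0.39  0.4 ] w 42.9
units [0.05  0.018 0.01 ] yaw units 0.0
```

View pics/sc3z.png

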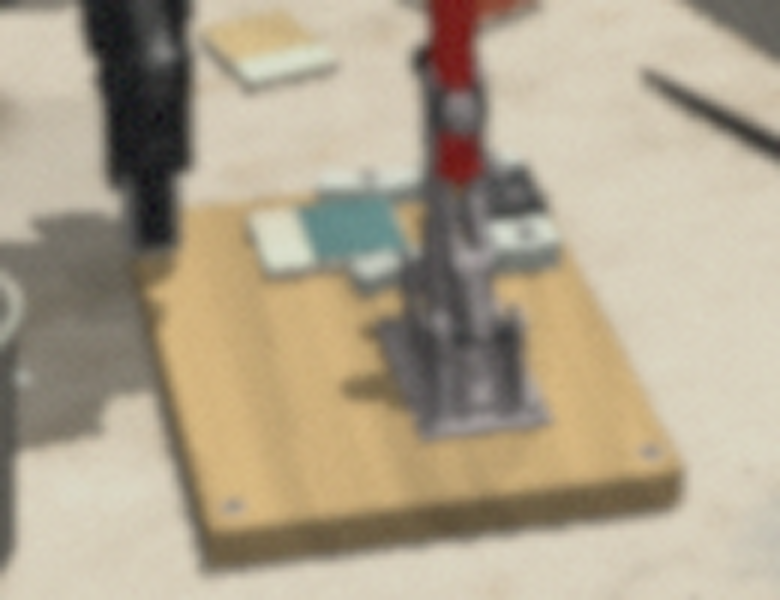

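The finger bottom shows at (152,250), which puts it about 25 mm up. I'll go down roughly 4 mm more while watching the force.

```bash
python3 -m inch '[[0,[0.03,0,0],0],[0,[0.03,0,0],0],[0,[0.03,0,0],0],[0,[0.03,0,0],0],[0,[0.015,0,0],0],[0,[0,0,0],0],[0,[0,0,0],0],[0,[0,0,0],0]]'
python3 - <<'E'
from h import *
go(-70,28,17)
im=optics.get_image('scene'); cv2.imwrite('pics/sc4z.png',cv2.resize(im[250:350,270:400,::-1],(780,600),interpolation=cv2.INTER_CUBIC))
E
```

```text
time_s: 4.97
position: [0.4402, -0.1492, 0.1907]
tool_rot: [[0.0, -0.947, 0.322], [-0.0, 0.322, 0.947], [-1.0, -0.0, -0.0]]
ft_force: [-0.6, 0.3, 0.6]
grip_width: 0.0425
t 4.97 jig here [-94.5  27.7] tipz 17.3 F jig [-0.63  0.1   0.64] w 42.5
units [ 0.01  -0.817  0.011] yaw units -0.0
```

View pics/sc4z.png

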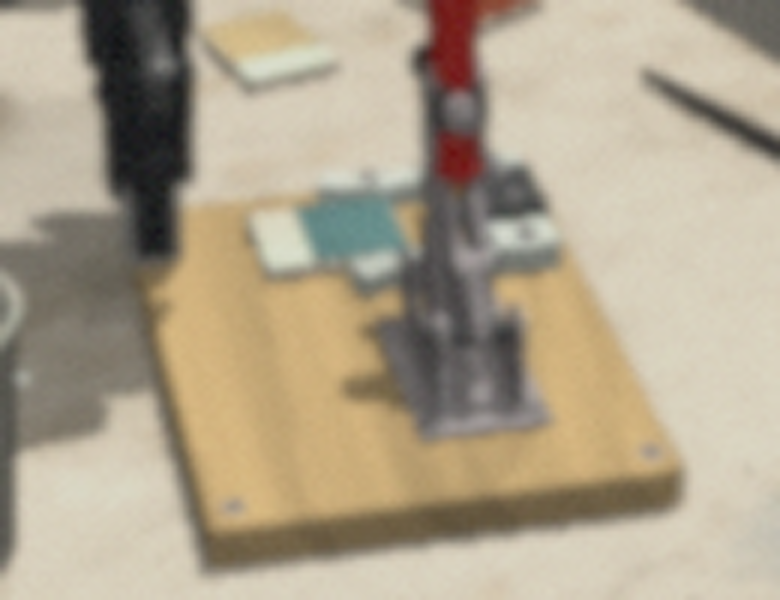

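Bottom at (152,262), so about 20.5 mm up and touching nothing. Now the push.

```bash
python3 -m inch '[[0,[0,-0.08,0],0],[0,[0,-0.12,0],0],[0,[0,-0.12,0],0],[0,[0,-0.12,0],0],[0,[0,-0.12,0],0],[0,[0,-0.12,0],0],[0,[0,-0.1,0],0],[0,[0,-0.08,0],0]]'
python3 -m inch '[[0,[0,-0.06,0],0],[0,[0,-0.06,0],0],[0,[0,-0.06,0],0],[0,[0,-0.06,0],0],[0,[0,-0.06,0],0],[0,[0,-0.06,0],0],[0,[0,-0.06,0],0],[0,[0,-0.06,0],0]]'
python3 - <<'E'
from h import *
go(-38,28,17)
im=optics.get_image('scene'); cv2.imwrite('pics/sc5z.png',cv2.resize(im[250:350,270:400,::-1],(780,600),interpolation=cv2.INTER_CUBIC))
E
```

```text
time_s: 5.68
position: [0.465, -0.1577, 0.1906]
tool_rot: [[0.0, -0.947, 0.322], [-0.0, 0.322, 0.947], [-1.0, -0.0, -0.0]]
ft_force: [0.1, -0.5, 0.9]
grip_width: 0.0428
time_s: 6.35
position: [0.4784, -0.1622, 0.1907]
tool_rot: [[0.0, -0.947, 0.322], [0.0, 0.322, 0.947], [-1.0, 0.0, 0.0]]
ft_force: [-0.5, -0.4, 0.1]
grip_width: 0.0426
t 6.35 jig here [-54.1  27.7] tipz 17.3 F jig [-0.32 -0.55  0.06] w 42.6
units [ 0.01  -0.538  0.01 ] yaw units -0.0
```

View pics/sc5z.png

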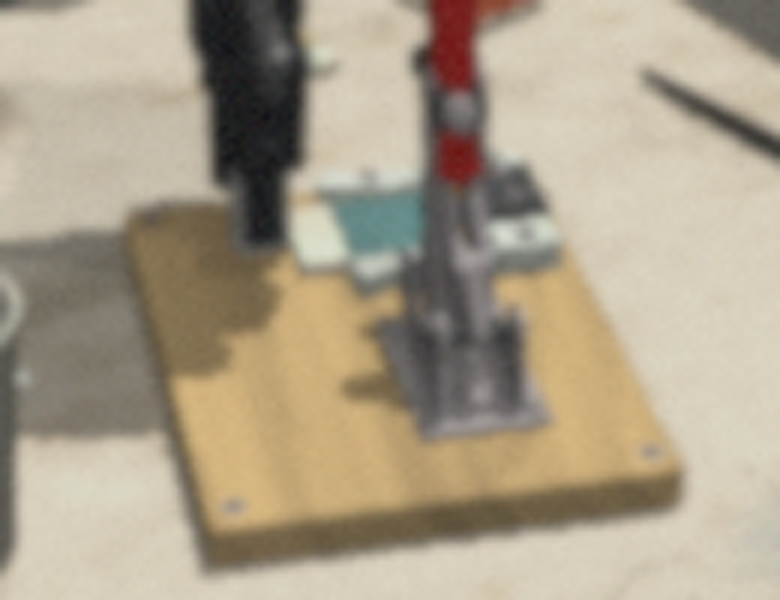

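The tile slides flat: its pale edge moved from x 248 to about 292. I'll carry on, slowing near the stop.

```bash
python3 -m inch '[[0,[0,-0.05,0],0],[0,[0,-0.05,0],0],[0,[0,-0.05,0],0],[0,[0,-0.05,0],0],[0,[0,-0.05,0],0],[0,[0,-0.05,0],0],[0,[0,-0.04,0],0],[0,[0,-0.03,0],0]]'
python3 -m inch '[[0,[0,-0.02,0],0],[0,[0,-0.01,0],0],[0,[0,-0.01,0],0],[0,[0,-0.01,0],0],[0,[0,-0.01,0],0],[0,[0,0,0],0],[0,[0,0,0],0],[0,[0,0,0],0]]'
python3 - <<'E'
from h import *
go(-38,28,17)
im=optics.get_image('scene'); cv2.imwrite('pics/sc6z.png',cv2.resize(im[250:350,270:400,::-1],(780,600),interpolation=cv2.INTER_CUBIC))
E
```

```text
time_s: 7.07
position: [0.4889, -0.1658, 0.1907]
tool_rot: [[0.0, -0.947, 0.322], [-0.0, 0.322, 0.947], [-1.0, -0.0, -0.0]]
ft_force: [0.3, 0.1, -0.2]
grip_width: 0.0425
time_s: 7.73
position: [0.4905, -0.1663, 0.1907]
tool_rot: [[0.0, -0.947, 0.322], [-0.0, 0.322, 0.947], [-1.0, -0.0, -0.0]]
ft_force: [-0.6, 0.2, -0.5]
grip_width: 0.0427
t 7.73 jig here [-41.4  27.7] tipz 17.3 F jig [-0.61  0.05 -0.53] w 42.7
units [ 0.01  -0.113  0.01 ] yaw units -0.0
```

View pics/sc6z.png

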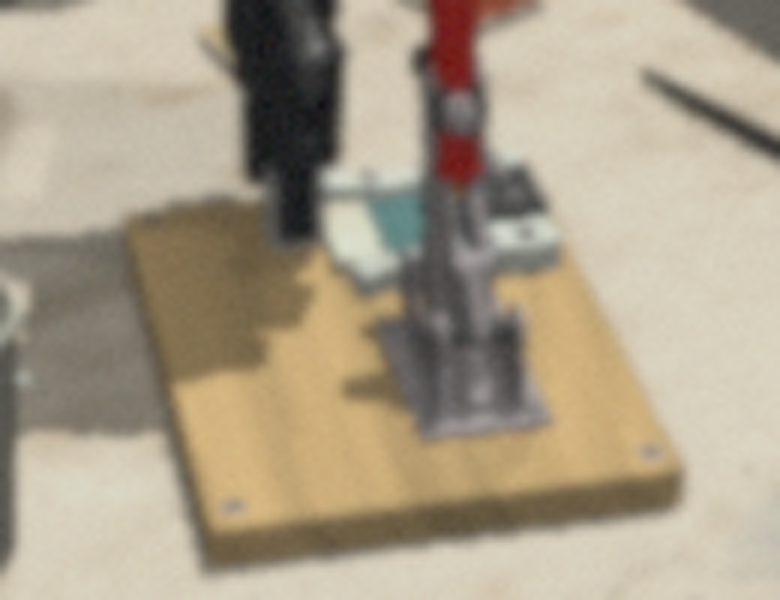

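```bash
python3 -m inch '[[0,[0,-0.01,0],0],[0,[0,-0.01,0],0],[0,[0,-0.01,0],0],[0,[0,-0.01,0],0],[0,[0,-0.01,0],0],[0,[0,-0.01,0],0],[0,[0,0,0],0],[0,[0,0,0],0]]'
python3 -c "
from h import *
go(-38,28,17)"
```

```text
time_s: 8.45
position: [0.4922, -0.1669, 0.1907]
tool_rot: [[0.0, -0.947, 0.322], [-0.0, 0.322, 0.947], [-1.0, -0.0, -0.0]]
ft_force: [0.0, 0.2, 0.9]
grip_width: 0.0428
t 8.45 jig here [-39.6  27.7] tipz 17.3 F jig [-0.05  0.21  0.87] w 42.8
units [ 0.009 -0.053  0.01 ] yaw units -0.0
```

```bash
python3 -m inch '[[0,[0,-0.01,0],0],[0,[0,-0.01,0],0],[0,[0,-0.01,0],0],[0,[0,0,0],0],[0,[0,0,0],0],[0,[0,0,0],0],[0,[0,0,0],0],[0,[0,0,0],0]]'
python3 -c "
from h import *
go(-38,28,17)"
python3 -m inch '[[0,[0,-0.01,0],0],[0,[0,-0.01,0],0],[0,[0,-0.01,0],0],[0,[0,0,0],0],[0,[0,0,0],0],[0,[0,0,0],0],[0,[0,0,0],0],[0,[0,0,0],0]]'
python3 - <<'E'
from h import *
go(-38,28,17)
im=optics.get_image('scene'); cv2.imwrite('pics/sc7z.png',cv2.resize(im[250:350,270:400,::-1],(780,600),interpolation=cv2.INTER_CUBIC))
E
```

```text
time_s: 9.12
position: [0.4929, -0.1671, 0.1906]
tool_rot: [[-0.001, -0.947, 0.322], [0.0, 0.322, 0.947], [-1.0, 0.001, 0.0]]
ft_force: [-3.1, -0.0, 0.8]
grip_width: 0.0426
t 9.12 jig here [-38.9  27.7] tipz 17.2 F jig [-2.96 -1.04  0.77] w 42.6
units [ 0.007 -0.028  0.009] yaw units 0.001
time_s: 9.78
position: [0.4934, -0.1672, 0.1905]
tool_rot: [[-0.002, -0.947, 0.322], [0.001, 0.322, 0.947], [-1.0, 0.002, 0.0]]
ft_force: [-7.1, 0.7, 2.8]
grip_width: 0.0426
t 9.78 jig here [-38.4  27.7] tipz 17.1 F jig [-6.89 -1.65  2.82] w 42.6
units [ 0.004 -0.013  0.009] yaw units -0.001
```

View pics/sc7z.png

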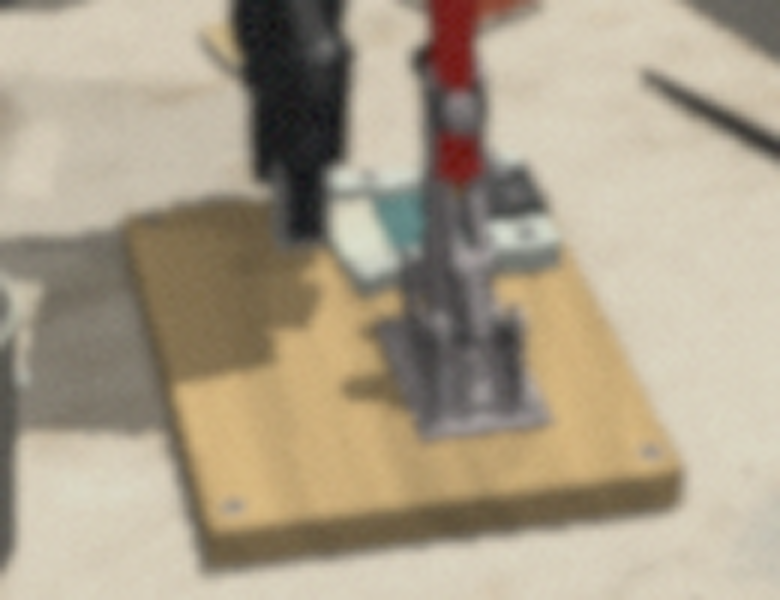

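The push force rose from 3 to 7 N at tool x of about -38.4, so the finger front sits near -27.4. That fits the tile being home. I'll back off, rise and check from the top.

```bash
python3 -m inch '[[0,[0,0.02,0],0],[0,[0,0.1,0],0],[0,[0,0.3,0],0],[0,[0,0.3,0],0],[0,[-0.5,0.2,0],0],[0,[-0.8,0,0],0],[0,[-0.8,0,0],0],[0,[-0.8,0,0],0]]'
python3 -m inch '[[1,[-0.8,0,0],0],[1,[-0.8,0,0],0],[1,[-0.8,0,0],0],[1,[-0.6,0,0],0],[1,[0,0,0],0],[1,[0,0,0],0],[1,[0,0,0],0],[1,[0,0,0],0]]'
python3 - <<'E'
from h import *
go(0,-35,200)
im=optics.get_image('top'); cv2.imwrite('pics/top2z.png',cv2.resize(np.clip(im[185:315,260:405,::-1]*1.6,0,255).astype('uint8'),(660,592),interpolation=cv2.INTER_CUBIC))
E
```

```text
time_s: 10.5
position: [0.4678, -0.1586, 0.2789]
tool_rot: [[0.001, -0.947, 0.322], [-0.0, 0.322, 0.947], [-1.0, -0.001, -0.0]]
ft_force: [-0.1, -0.1, 0.2]
grip_width: 0.0427
time_s: 11.17
position: [0.4677, -0.1585, 0.3665]
tool_rot: [[-0.002, -0.947, 0.322], [0.001, 0.322, 0.947], [-1.0, 0.002, 0.001]]
ft_force: [-0.1, -0.2, -0.5]
grip_width: -0.0
t 11.17 jig here [-65.5  27.7] tipz 193.1 F jig [ 0.01 -0.23 -0.54] w -0.0
units [-0.235 -2.181 -2.09 ] yaw units 0.0
```

View pics/top2z.png

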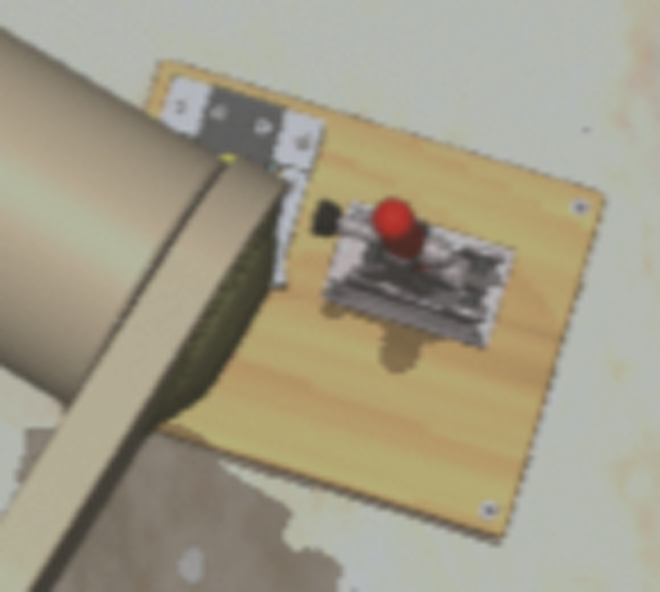

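The arm hides the tile from the top, so I'll check it in the scene view against the predicted home corners.

```bash
python3 - <<'E'
from h import *
im=optics.get_image('scene')[:,:,::-1].copy()
z=cv2.resize(im[270:320,305:370],(780,600),interpolation=cv2.INTER_CUBIC)
for x,y in [(-27,21),(-27,-21),(27.5,21),(27.5,-21)]:
    p=proj('scene',[np.r_[Jt+JR@np.array([x,y])/1e3 if 0 else Jt+JR@(np.array([x,y])/1e3),.0245]])[0]
    q=((p-[305,270]+.5)*12).astype(int); print(x,y,q); cv2.drawMarker(z,tuple(int(v) for v in q),(0,0,255),0,14,1)
cv2.imwrite('pics/sc8z.png',z)
E
```

```text
-27 21 [231 175]
-27 -21 [276 288]
27.5 21 [514 142]
27.5 -21 [568 254]
```

View pics/sc8z.png

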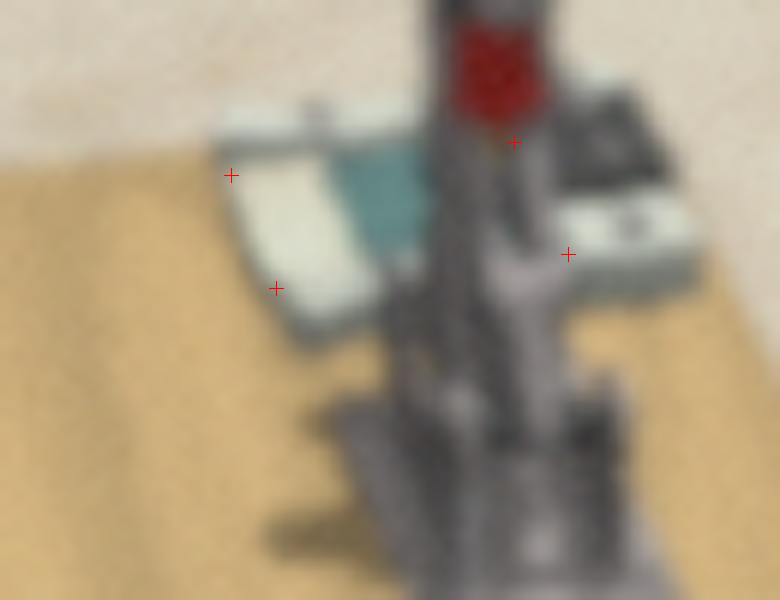

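The pale front edge lies on the markers at (231,175) and (276,288), so the tile is home. Next I move to the tile side of the upright grip, above the arm.

```bash
python3 -m inch '[[1,[0,-0.5,-0.3],0],[1,[0,-0.6,-0.4],0],[1,[0,-0.6,-0.5],0],[1,[0,-0.48,-0.5],0],[1,[0.3,0,-0.39],0],[1,[0.5,0,0],0],[1,[0.4,0,0],0],[1,[0,0,0],0]]' 60
python3 - <<'E'
from h import *
go(0,-52,155)
im=optics.get_image('top'); cv2.imwrite('pics/top3z.png',cv2.resize(np.clip(im[185:315,260:405,::-1]*1.6,0,255).astype('uint8'),(660,592),interpolation=cv2.INTER_CUBIC))
im=optics.get_image('scene'); cv2.imwrite('pics/sc9z.png',cv2.resize(im[200:340,270:430,::-1],(685,600),interpolation=cv2.INTER_CUBIC))
E
```

```text
time_s: 11.93
position: [0.5086, -0.2388, 0.3284]
tool_rot: [[-0.005, -0.947, 0.323], [0.004, 0.323, 0.947], [-1.0, 0.006, 0.002]]
ft_force: [-0.3, 0.5, 0.2]
grip_width: -0.0002
t 11.93 jig here [ -0.9 -35.1] tipz 155.0 F jig [-0.47  0.38  0.18] w -0.2
units [-0.001 -0.031 -0.562] yaw units -0.005
```

View pics/sc9z.png

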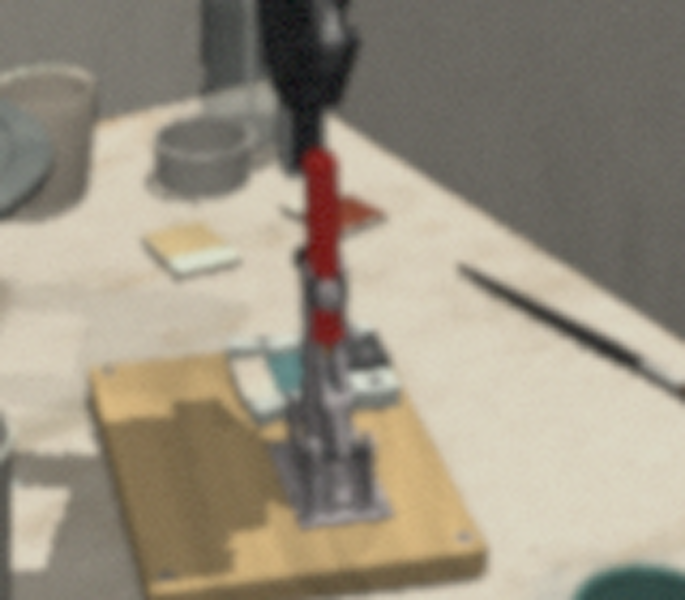

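View pics/top3z.png

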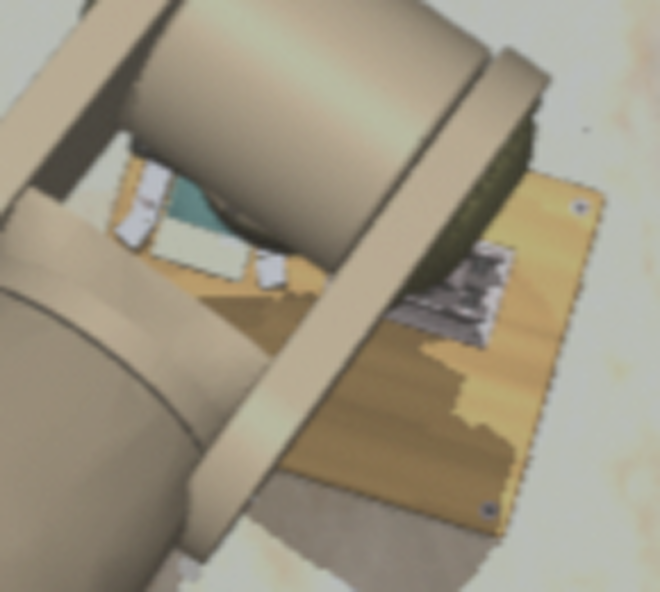

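Scene view: the closed fingertips at (305,165) are behind the grip, and the grip is centred at x 320. In the top view the tile's front edge, (153,258) to (247,280), is still home. Now I push the grip over.

```bash
python3 -m inch '[[1,[0,-0.03,-0.2],0],[1,[0,0,-0.2],0],[1,[0,0,-0.2],0],[1,[0,0,-0.2],0],[1,[0,0,-0.2],0],[1,[0,0,-0.2],0],[1,[0,0,-0.2],0],[1,[0,0,-0.2],0]]'
python3 - <<'E'
from h import *
go(0,-110,155)
im=optics.get_image('scene'); cv2.imwrite('pics/sc10z.png',cv2.resize(im[200:340,270:430,::-1],(685,600),interpolation=cv2.INTER_CUBIC))
E
```

```text
time_s: 12.7
position: [0.4946, -0.2853, 0.3317]
tool_rot: [[0.0, -0.947, 0.322], [0.0, 0.322, 0.947], [-1.0, -0.0, 0.0]]
ft_force: [0.6, 1.6, 1.4]
grip_width: 0.0001
t 12.70 jig here [  0.9 -83.7] tipz 158.3 F jig [0.05 1.76 1.41] w 0.1
units [ 0.11   0.029 -0.878] yaw units -0.001
```

View pics/sc10z.png

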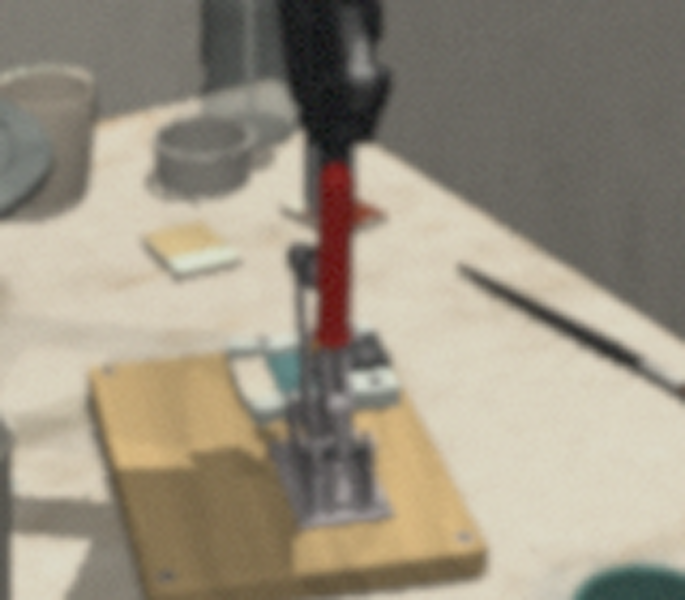

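```bash
cat >> h.py <<'E'
def onx0(uv,n='scene'):
    "pixel -> jig (y,z) mm in plane jig x=0"
    o,v=ray(n,uv); nrm=np.r_[JR[:,0],0]; c=np.r_[Jt,0]
    X=o+v*((nrm@(c-o))/(v@nrm))[:,None]
    return np.c_[(X[:,:2]-Jt)@JR[:,1],X[:,2]]*1e3
def red(n='scene'):
    im=optics.get_image(n); hsv=cv2.cvtColor(im,cv2.COLOR_RGB2HSV)
    m=(cv2.inRange(hsv,(0,170,70),(7,255,255))|cv2.inRange(hsv,(173,170,70),(180,255,255)))
    k,l,st,ce=cv2.connectedComponentsWithStats(m)
    w=np.zeros_like(m); 
    for i in range(1,k):
        if st[i,4]>25 and 280<ce[i][0]<420 and 200<ce[i][1]<330: w[l==i]=255
    p=np.argwhere(w)[:,::-1].astype(float)
    return im,p
E
python3 - <<'E'
from h import *
im,p=red(); print(len(p),p.min(0),p.max(0))
c=p.mean(0);u,s,vt=np.linalg.svd(p-c); d=vt[0]; t=(p-c)@d; print(c,d,t.min(),t.max())
e=np.array([c+d*t.min(),c+d*t.max()]);print(e,onx0(e))
E
```

```text
204 [345. 238.] [352. 279.]
[347.85294118 258.15196078] [-0.03333955  0.99944408] -20.14566083469221 20.898225655954096
[[348.52458847 238.01749927]
 [347.15620371 279.03856875]] [[-100.68763941  191.1107845 ]
 [ -90.54045261   95.68082785]]
```

The grip now runs from a root near (-91,104) to an end near (-100,183) in jig (y,z), tilted about 7°. I'll follow its arc.

```bash
python3 -m inch '[[1,[-0.05,0.01,-0.15],0],[1,[-0.07,0.01,-0.17],0],[1,[-0.07,0.01,-0.17],0],[1,[-0.07,0,-0.17],0],[1,[-0.07,0,-0.17],0],[1,[-0.05,0,-0.17],0],[1,[-0.03,0,-0.14],0],[1,[0,0,0],0]]'
python3 - <<'E'
from h import *
go(0,-148,164)
im,p=red()
c=p.mean(0);u,s,vt=np.linalg.svd(p-c); d=vt[0]; t=(p-c)@d
e=np.array([c+d*t.min(),c+d*t.max()]);print(len(p),e,onx0(e))
cv2.imwrite('pics/sc11z.png',cv2.resize(im[200:340,270:430,::-1],(685,600),interpolation=cv2.INTER_CUBIC))
E
```

```text
time_s: 13.47
position: [0.4827, -0.3177, 0.3442]
tool_rot: [[0.0, -0.946, 0.323], [-0.001, 0.323, 0.946], [-1.0, -0.0, -0.001]]
ft_force: [-0.0, -0.6, -0.4]
grip_width: 0.0003
t 13.47 jig here [   0.  -118.2] tipz 170.8 F jig [ 0.21 -0.61 -0.36] w 0.3
units [ 0.228 -0.001 -0.995] yaw units -0.009
164 [[352.73939492 246.96729478]
 [348.44561568 281.18142081]] [[-133.78290553  187.77588779]
 [-101.48321112   96.82554317]]
```

View pics/sc11z.png

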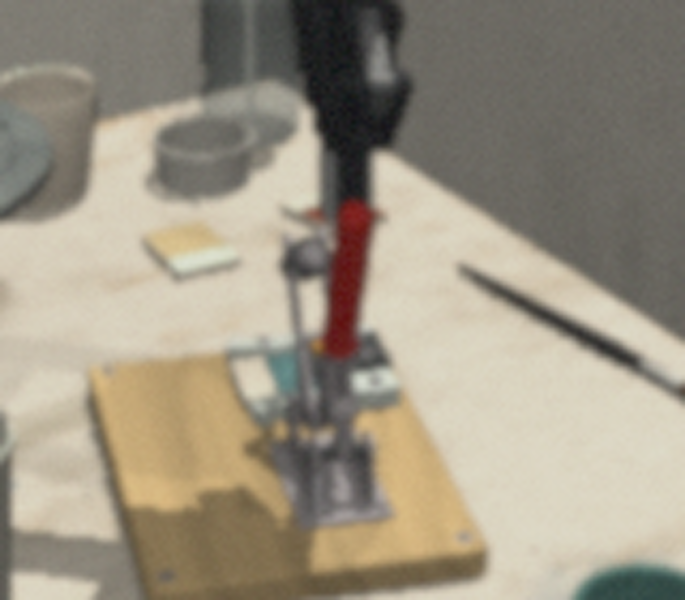

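The grip leans about 20° with its end near (-131,180), tracking the prediction. Carrying on over the top.

```bash
python3 -m inch '[[1,[0,0,-0.15],0],[1,[0.02,0,-0.18],0],[1,[0.03,0,-0.18],0],[1,[0.04,0,-0.18],0],[1,[0.05,0,-0.17],0],[1,[0.06,0,-0.13],0],[1,[0.04,0,-0.05],0],[1,[0,0,0],0]]'
python3 - <<'E'
from h import *
go(0,-166,148)
im,p=red()
c=p.mean(0);u,s,vt=np.linalg.svd(p-c); d=vt[0]; t=(p-c)@d
e=np.array([c+d*t.min(),c+d*t.max()]);print(len(p),e,onx0(e))
cv2.imwrite('pics/sc12z.png',cv2.resize(im[200:340,270:430,::-1],(685,600),interpolation=cv2.INTER_CUBIC))
E
```

```text
time_s: 14.18
position: [0.4727, -0.3469, 0.3365]
tool_rot: [[-0.0, -0.946, 0.323], [-0.0, 0.323, 0.946], [-1.0, 0.0, -0.0]]
ft_force: [0.3, 0.4, 0.6]
grip_width: -0.0002
t 14.18 jig here [  -0. -149.] tipz 163.1 F jig [0.16 0.52 0.61] w -0.2
units [ 0.502 -0.001 -0.568] yaw units -0.007
120 [[357.5505879  260.84095948]
 [349.11222868 284.68583041]] [[-169.68802488  176.95763158]
 [-107.16235228   91.99688742]]
```

View pics/sc12z.png

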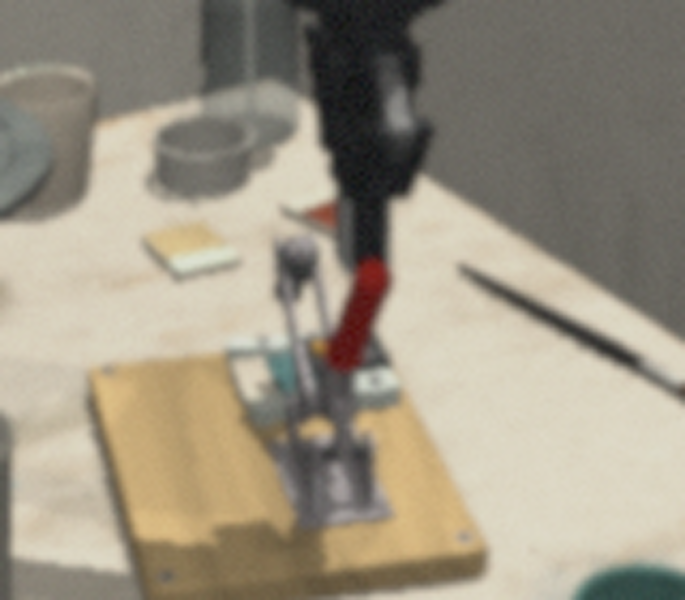

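```bash
python3 -m inch '[[1,[0.05,0,-0.1],0],[1,[0.08,0,-0.12],0],[1,[0.1,0,-0.12],0],[1,[0.12,0,-0.12],0],[1,[0.12,0,-0.1],0],[1,[0.14,0,-0.07],0],[1,[0.14,0,-0.05],0],[1,[0,0,0],0]]'
python3 - <<'E'
from h import *
go(0,-178.5,117)
im,p=red()
c=p.mean(0);u,s,vt=np.linalg.svd(p-c); d=vt[0]; t=(p-c)@d
e=np.array([c+d*t.min(),c+d*t.max()]);print(len(p),e,onx0(e))
cv2.imwrite('pics/sc13z.png',cv2.resize(im[200:340,270:430,::-1],(685,600),interpolation=cv2.INTER_CUBIC))
E
```

```text
time_s: 14.9
position: [0.4661, -0.366, 0.3131]
tool_rot: [[-0.001, -0.947, 0.323], [0.001, 0.323, 0.947], [-1.0, 0.002, 0.001]]
ft_force: [0.3, -0.1, 1.0]
grip_width: -0.0002
t 14.90 jig here [-1.000e-01 -1.692e+02] tipz 139.7 F jig [ 0.28 -0.04  1.02] w -0.2
units [ 0.757 -0.006 -0.311] yaw units -0.004
79 [[362.05239173 284.57046789]
 [346.99570856 285.95327256]] [[-202.8065299   146.32025473]
 [ -89.35883135   78.96656568]]
```

View pics/sc13z.png

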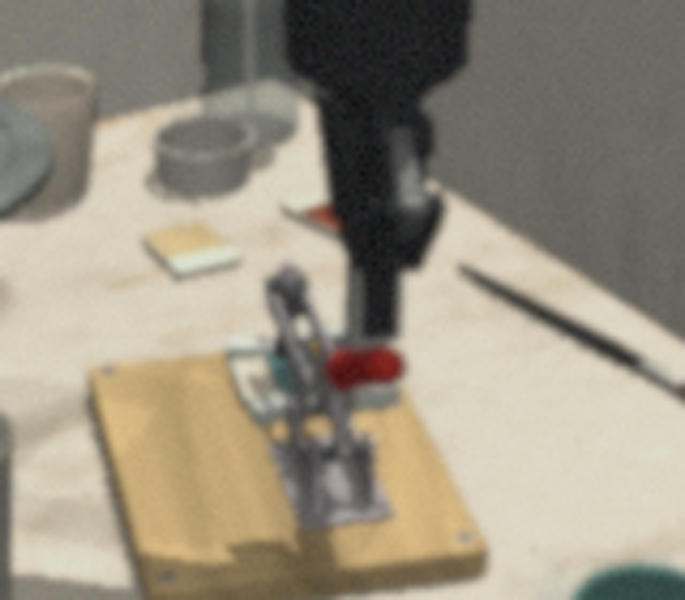

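The grip leans about 55° with its end near (-196,142). Now mostly pushing down.

```bash
python3 -m inch '[[1,[0.08,0,-0.05],0],[1,[0.12,0,-0.06],0],[1,[0.12,0,-0.05],0],[1,[0.12,0,-0.05],0],[1,[0.12,0,-0.05],0],[1,[0.12,0,-0.05],0],[1,[0.08,0,0],0],[1,[0,0,0],0]]'
python3 - <<'E'
from h import *
go(0,-186,95)
im,p=red()
cv2.imwrite('pics/sc14z.png',cv2.resize(im[200:340,270:430,::-1],(685,600),interpolation=cv2.INTER_CUBIC))
E
```

```text
time_s: 15.62
position: [0.4633, -0.3748, 0.2916]
tool_rot: [[0.0, -0.947, 0.322], [-0.001, 0.322, 0.947], [-1.0, -0.001, -0.001]]
ft_force: [-0.6, -0.3, 5.4]
grip_width: 0.0002
t 15.62 jig here [   0.  -178.5] tipz 118.2 F jig [-0.45 -0.45  5.37] w 0.2
units [ 0.772  0.002 -0.25 ] yaw units -0.001
```

View pics/sc14z.png

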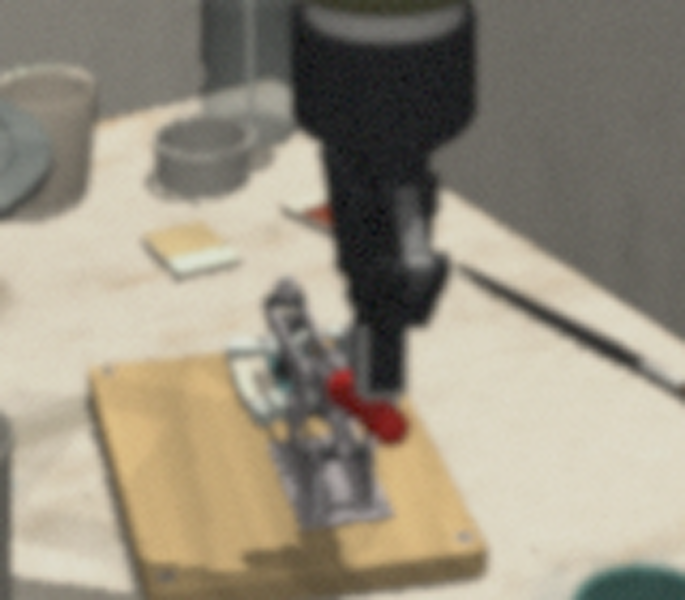

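Force is 5.4 N, so the pad is meeting the tile. On through the dead point.

```bash
python3 -m inch '[[1,[0.1,0,-0.04],0],[1,[0.12,0,-0.04],0],[1,[0.12,0,-0.04],0],[1,[0.12,0,-0.04],0],[1,[0.12,0,-0.04],0],[1,[0.12,0,-0.03],0],[1,[0.12,0,-0.03],0],[1,[0.1,0,0],0]]'
python3 - <<'E'
from h import *
go(0,-189,75)
im,p=red()
cv2.imwrite('pics/sc15z.png',cv2.resize(im[200:340,270:430,::-1],(685,600),interpolation=cv2.INTER_CUBIC))
E
```

```text
time_s: 16.33
position: [0.4607, -0.3821, 0.2632]
tool_rot: [[-0.001, -0.947, 0.322], [0.0, 0.322, 0.947], [-1.0, 0.001, -0.0]]
ft_force: [0.9, -0.3, 0.5]
grip_width: -0.0003
t 16.33 jig here [-1.000e-01 -1.861e+02] tipz 89.8 F jig [0.91 0.04 0.53] w -0.3
units [ 0.492 -0.002 -0.095] yaw units -0.002
```

View pics/sc15z.png

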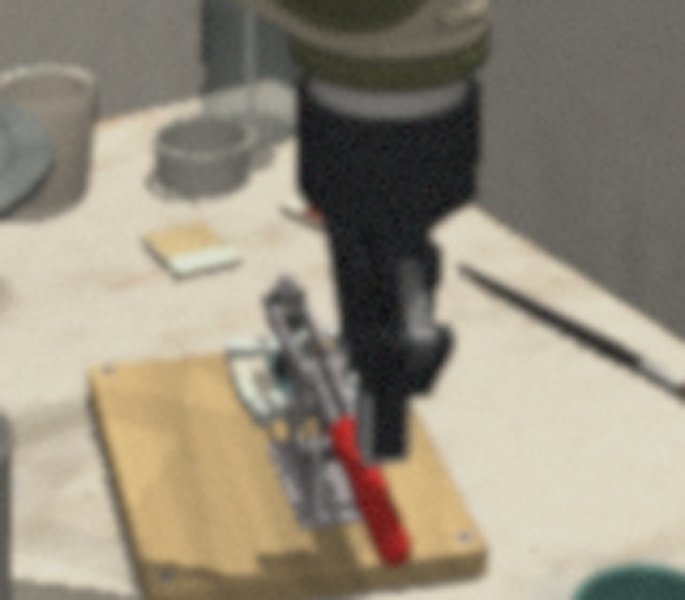

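The force fell to about 0 and the grip dropped away, with its end now at (397,552). I'll measure it, then nudge down to about 75 mm to be sure.

```bash
python3 -m inch '[[1,[0.1,0,0],0],[1,[0.1,0,0],0],[1,[0.1,0,0],0],[1,[0.08,0,0],0],[1,[0.05,0,0],0],[1,[0.04,0,0],0],[1,[0.02,0,0],0],[1,[0,0,0],0]]'
python3 - <<'E'
from h import *
go(0,-189,74)
im,p=red()
c=p.mean(0);u,s,vt=np.linalg.svd(p-c); d=vt[0]; t=(p-c)@d
e=np.array([c+d*t.min(),c+d*t.max()]);print(len(p),e,onx0(e))
print(((proj('scene',[np.r_[Jt+JR@[0,-.212],.063]])-[270,200])*4.28).round())
E
```

```text
time_s: 17.05
position: [0.4609, -0.3819, 0.2491]
tool_rot: [[-0.0, -0.947, 0.322], [0.0, 0.322, 0.947], [-1.0, 0.0, 0.0]]
ft_force: [-0.3, -0.4, -0.3]
grip_width: -0.0004
t 17.05 jig here [  -0.  -185.9] tipz 75.7 F jig [-0.17 -0.5  -0.27] w -0.4
units [ 0.057 -0.    -0.103] yaw units -0.0
102 [[348.34145696 298.31598718]
 [362.66239624 328.16199163]] [[-101.29225134   56.84351566]
 [-212.62109174   59.62287489]]
[[396. 541.]]
```

Locked: the grip end measures (-212,60), and at 75.7 mm the finger feels nothing. I'll retreat and verify.

```bash
python3 -m inch '[[1,[-0.2,0,0],0],[1,[-0.6,0,0],0],[1,[-0.8,0,0],0],[1,[-0.8,0,0],0],[1,[-0.8,0,0],0],[1,[-0.8,0,0],0],[1,[-0.6,0.2,0],0],[1,[0,0.6,0],0]]'
python3 -m inch '[[1,[0,0.6,0.3],0],[1,[0,0.6,0.6],0],[1,[0,0.6,0.6],0],[1,[0,0.6,0.6],0],[1,[0,0.6,0.6],0],[1,[0,0.6,0.6],0],[1,[0,0.3,0.6],0],[1,[0,0,0.6],0]]'
python3 -m inch '[[1,[0,0,0.7],0],[1,[0,0,0.7],0],[1,[0,0,0.7],0],[1,[0,0,0.7],0],[1,[0,0,0.7],0],[1,[0,0,0.3],0],[1,[0,0,0],0],[1,[0,0,0],0]]'
python3 - <<'E'
from h import *
go(-150,0,200)
im=optics.get_image('top'); cv2.imwrite('pics/top4.png',im[:,:,::-1]); cv2.imwrite('pics/top4z.png',cv2.resize(np.clip(im[185:315,260:405,::-1]*1.6,0,255).astype('uint8'),(660,592),interpolation=cv2.INTER_CUBIC))
im=optics.get_image('scene'); cv2.imwrite('pics/sc16z.png',cv2.resize(im[200:340,270:430,::-1],(685,600),interpolation=cv2.INTER_CUBIC))
E
```

```text
time_s: 17.77
position: [0.4389, -0.3743, 0.3915]
tool_rot: [[0.005, -0.947, 0.321], [-0.006, 0.321, 0.947], [-1.0, -0.007, -0.004]]
ft_force: [0.4, 0.1, -0.2]
grip_width: -0.0002
time_s: 18.43
position: [0.3696, -0.2071, 0.388]
tool_rot: [[0.0, -0.946, 0.323], [-0.001, 0.323, 0.946], [-1.0, -0.0, -0.0]]
ft_force: [0.5, -0.6, 0.4]
grip_width: 0.0004
time_s: 19.1
position: [0.4075, -0.1009, 0.3875]
tool_rot: [[0.0, -0.947, 0.321], [-0.001, 0.321, 0.947], [-1.0, -0.0, -0.0]]
ft_force: [-0.0, 0.2, 0.2]
grip_width: 0.0002
t 19.10 jig here [-141.    62.9] tipz 214.1 F jig [-0.06  0.16  0.21] w 0.2
units [ 0.469  0.302 -2.097] yaw units 0.011
```

View pics/top4z.png

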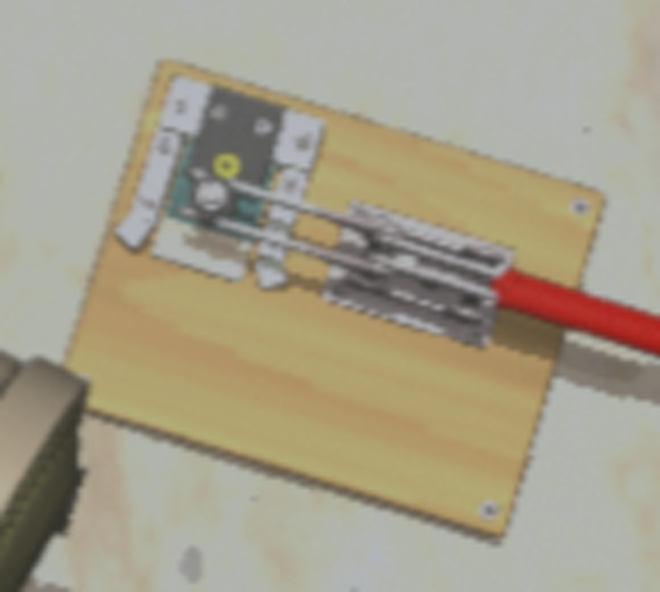

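View pics/sc16z.png

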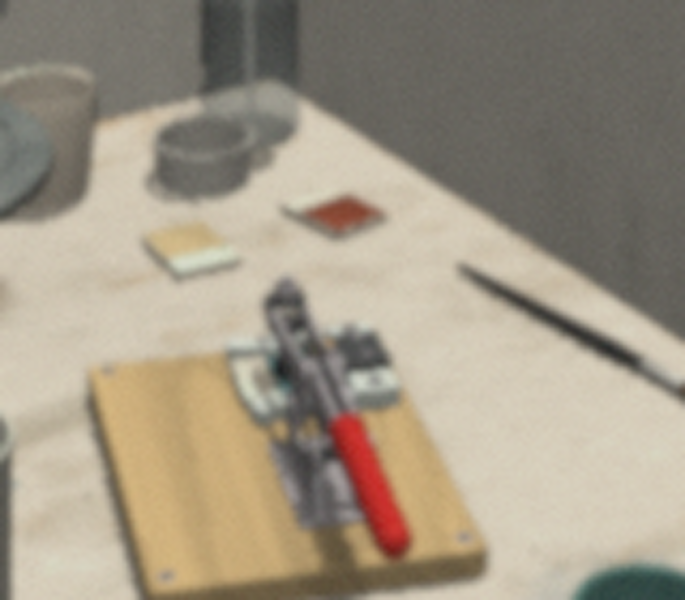

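View pics/top4.png

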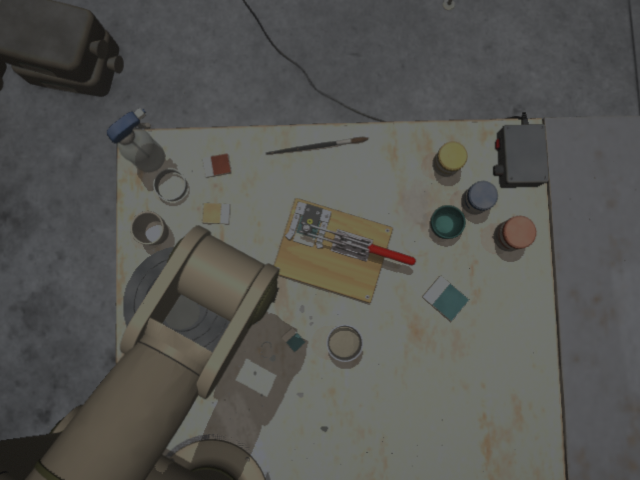

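The top view shows the grip level, running out from (500,285). The spindle at (211,193) presses on the tile, and the other things sit where they were. One last numeric check of the tile's front edge and the locked grip end, then I hand in.

```bash
python3 - <<'E'
from h import *
P=onz('top',z2p([(153,256),(242,280)]),.0245); print(((P[:,:2]-Jt)@JR*1e3).round(1))
P=onz('top',[(413,261)],.063); print(((P[:,:2]-Jt)@JR*1e3).round(1))
m=[cv2.cvtColor(cv2.imread(f),cv2.COLOR_BGR2HSV) for f in('pics/top0.png','pics/top4.png')]
for nm,(a,b,c,d),lo,hi in [('a',(200,235,198,230),(15,60,60),(30,255,255)),('b',(200,240,148,185),(0,90,40),(12,255,255)),('bowl',(425,470,200,245),(75,80,20),(95,255,255))]:
    print(nm,[np.argwhere(cv2.inRange(x[c:d,a:b],lo,hi)).mean(0).round(1) for x in m])
g=[cv2.imread(f)[165:208,150:192].astype(int) for f in('pics/top0.png','pics/top4.png')]; print('ring diff',abs(g[0]-g[1]).mean())
s=env.observe(); print(s['time_s'],s['qvel'].round(2)); print(env.close_job())
E
```

```text
[[-27.5  20.1]
 [-26.1 -20.5]]
[[  -0. -216.]]
a [array([14.7, 11.4]), array([14.7, 11.4])]
b [array([16.2, 20.3]), array([16.2, 20.3])]
bowl [array([24.5, 22.9]), array([24.8, 22.8])]
ring diff 1.989110372831303
19.2 [-0.47  0.05  0.14  0.12 -0.08  0.12]
the job is handed in; nothing more can be done
None
```

The tile is home under the drill bush and the toggle clamp is locked on it. I handed the job in at 19.2 s, with the robot clear of everything.

- **Tile:** I pushed it along the channel with one fingertip until the force rose from 3 to 7 N at the stop. After locking, its front edge measured x = -26.1 to -27.5 mm, against -27 mm when home. My measurements are good to about 2 mm, so the pictures alone cannot confirm the 1 mm tolerance; the force rise at the stop supports it.
- **Clamp:** I pushed the grip over and down along its arc. The force was 5.4 N as the pad met the tile, then fell to about zero as the handle snapped through. The grip end measured y = -212.6 and z = 60 mm in the scene view, against (-212, 63) locked. The visible tip in the top view was at y = -216 mm. A finger lowered to 75.7 mm over the grip touched nothing, which fits the locked height of 74 mm.
- **Other things:** the spare tiles and the bowl are within 0.3 pixels of where they started. The ring cutter's patch of the picture differs by about 2 grey levels on average, with no visible shift.

No check failed. The largest force I read at the wrist was about 8 N.

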